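# Clamp a glued power module on its heat sink in the locking bench clamp

### The arm

A 7-joint arm with a two-finger parallel gripper is mounted at the origin on the work surface. World frame = base frame: x ahead of the robot, y to its left, z up, the work surface at z = 0. Lengths are in m, angles in rad, forces in N, time in s.
With the tool pointing down it reaches from about 0.425 to 0.8 m from the base axis. Payload 8.3 kg.
Tool frame: the origin (TCP) lies midway between the tips of the shut fingers; the grasp point (between the pads) lies 19 mm behind it; x points along the fingers, y is the direction in which the jaws open and shut, and the axes are right-handed (so a half turn about x gives the same grasp; the last joint's range is limited). The gripper opens to 85 mm and grips with 20 to 120 N. Pads are 22 mm wide; open, the fingers measure 114 mm over their backs; the gripper's body (76 mm by 85 mm) begins 54 mm behind the grasp point. The pads swing forward as they close: fully open they stand 13 mm farther back than shut.
Start: joints at [1.074, 0.383, 0.016, 1.37, -0.006, 1.388, -0.046], TCP at [0.263, -0.567, 0.231] pointing down, gripper open.
Joint ranges: [-2.95, 2.95], [-0.25, 2.06], [-1.52, 1.56], [0.18, 2.33], [-1.44, 4.58], [0.02, 2.06], [-3.01, 3.01]. Speed limits (rad/s): [2.39, 2.39, 3.01, 3.01, 3.14, 3.14, 3.14].

### API

Orientations are given as a rotation vector (axis times angle).
In Python, from workcell import r gives the robot as it stands.
- The arm moves only by the shell command python3 -m jog 'ROWS' [FORCE]. ROWS is JSON, a list that holds one entry, the list of rows, each a list of 7 numbers: the opening, from 0 (shut) to 1 (fully open), then the shift along the tool's x, y, z in mm, then the turn, a rotation vector about the tool's x, y, z in degrees. A call has 1 to 20 rows; each row shifts and turns the commanded pose from where the row before left it, along the tool's axes as they then stand; what a row does not reach is not made up. A row lasts 1/10 s, in which the tool goes at most 50 mm and 8.59 degrees, less where a joint would pass 70% of its speed; a pose out of reach is approached as far as the arm can. A call with a gripper value outside its range is refused whole. The fingers move at their own pace and stop on an object; FORCE is the grip in N (left out, the last holds). Time passes only in rows, so rows that do not move let the fingers close. It gives the time, the measured TCP pose, the force and the opening at its end, in the units of the state.
- r.observe(): the state, without advancing time (a new reading comes with each control period).
- r.camera(name): name is "scene" or "top" or "wrist"; returns a dict with "img" (384x512x3 uint8, blue, green, red), "fx", "fy", "cx", "cy" (pixels), "eye" and "attitude" of the camera in the world. Camera axes: x right, y up, looking along -z (the intrinsics and any distortion apply to the point x, -y, -z); pixel columns grow to the right and rows downward; lengths in m; the calibration is good to about 2 mm. A picture is of the moment at which its call begins. There is no depth.
- r.close_job(): hands the job in, once; it reports no verdict.
The state is a dict: "time": time; "qpos": joint angles; "joint_vel": joint speeds; "joint_efforts": joint torques, N m; "tool_pos": TCP position; "tcp_rot": TCP orientation; "ft_force": force on the tool from outside, world axes, zero at the start; "moment": the same for the moment, N m; "opening": finger opening in m.
Only numpy, scipy, OpenCV 4.12 (cv2) and the standard library are available. Lean on these libraries where they do the work, as an engineer would, in place of code of your own. Each camera call takes 0.05 s, during which the arm holds its last target. There are 200 camera calls.

### The job

The black power module has just been glued to the aluminium heat sink: pick the heat sink up by its bare end, slide it onto the base plate of the locking clamp up to the steel stop, so that the module sits centred below the rubber foot and flat on the plate, and let go of it. Then push the clamp's upper handle down through its stiff point until it gives, goes over centre and stays locked on the module by itself. Ease it over and never force the handle on against its end stop, let go, and leave the other things on the bench where they are.

Things in the scene. Friction and masses are not known exactly. Their poses are not given: they have to be found in the camera images.
- clamp: Locking pliers fixed upside down on a grey base plate screwed to the bench; never moves. Origin: on the bench, in the plane of the pliers; z up, y along the pliers from jaw (-y) to red handles (+y), x away from the robot. Plate 8 mm thick, x -118 to +52, y -115 to +135 mm. A bracket 34 mm wide holds the pliers at y +30 to +100 mm. Work goes in from the robot's side, along +x.
- jaw: C-shaped steel upper jaw, 14 mm wide in x, reaching 80 mm from its pivot (the origin here: y +30, z 66 mm of the clamp) towards -y to the foot. Its top is about 121 mm above the bench when open, the start.
- stop: Steel stop bar on the plate, 10 (x) x 80 (y) x 12 mm high, behind the foot. Origin: centre of its underside; axes as the clamp's. Its face towards the robot is at x -5 mm. With the heat sink's module end against that face, square to it, the module is below the foot.
- seat (a point): Centre of the red ring on top of the base plate (8 mm above the bench), straight below where the foot comes down; 30 mm in front of the stop's face. Axes as the clamp's.
- foot: Black domed rubber foot, 26 mm across, under the jaw's tip. Origin: lowest point of the dome. Open, it hangs 58 mm above the bench, within 8 mm of straight above the ring; closing swings it down onto the module, whose top is 44 mm above the bench when seated. Foot and jaw yield a little; locked, it presses with 40 to 90 N.
- handle: Upper handle, the moving one, 165 mm long; red grip 22 mm wide, 13 mm thick. Origin: its pivot. It starts raised, red end about 200 mm above the bench, on a weak spring. Let go before dead centre it springs up again; past dead centre it drops by itself onto a hard end stop and stays locked. The lower red handle is fixed. More than 20 N on the handle is forcing it.
- handle_pivot (a point): Pivot of the upper handle on the jaw, 130 mm from push_point (turns about the clamp's x; it shifts by under 10 mm as the jaw closes).
- push_point (a point): Middle of the red grip's upper surface, 30 mm from its free end: push here. Moves on an arc about the pivot. Pushing takes 1 to 3 N at first; when the foot meets the module (after over 15 mm) it rises to a peak of 6 to 15 N, then falls to nothing at dead centre. Peak and place of dead centre depend on an unseen setting inside.
- heatsink: The heat sink with the module. Origin: centre of its underside; axes as sink_centre.
- sink_centre (a point): Centre of the aluminium heat sink, a finned bar 140 (x) x 50 (y) x 25 mm (z), fins down, 300 g with the module; 12.5 mm above its underside. Its +x end carries the module, its -x end is bare (bare for 87 mm). Grip it across its 50 mm width at the bare end.
- module_top (a point): Centre of the top of the black power module, 46 (x) x 34 (y) x 11 mm, glued on the heat sink 40 mm from its centre towards +x; 36 mm above the heat sink's underside. Axes as the heat sink's.
- capacitor: Blue capacitor, 35 mm across, 50 mm tall, standing; leave alone. Origin: centre of its underside.
- flux_jar: Amber jar with white lid, 44 mm across, 55 mm tall; leave alone. Origin: centre of its underside.
- driver: Screwdriver lying on the bench, about 200 mm long; leave alone.
- screw_cup: Small white plastic cup, 60 mm across, 45 mm tall; leave alone. Origin: centre of its underside.
Things that resemble listed ones, but are neither listed nor needed, are in the scene too. Of the things like the heatsink, leave any that is orange; of the rest the smaller one is meant.

How it is judged:
On the way:
1. the heat sink lies flat on the base plate, let go, with the module centred within 8 mm below the foot (horizontal distance between module_top and seat below 0.008 m and z of module_top in the frame of clamp between 0.041 and 0.047 m and angle between sink_centre's own z axis and vertical below 0.06 rad and contact force between the fingers and heatsink below 0.1 N), for 0.2 s.
At the end, for the whole second after the job is handed in: the clamp stays locked by itself with its foot pressing on the module (more than 22 N), the module's centre within 8 mm of the ring's centre, and the heat sink flat on the base plate (within 0.06 rad) and at rest (horizontal distance between module_top and seat below 0.008 m and z of module_top in the frame of clamp between 0.041 and 0.047 m and angle between sink_centre's own z axis and vertical below 0.06 rad and contact force between foot and heatsink above 22 N and linear speed of heatsink below 0.01 m/s); the robot touches nothing.
It fails at once if the upper handle is pushed with more than 20 N (contact force between any of the fingers, the arm and handle above 20 N).
It fails at once if the capacitor is moved more than 30 mm (distance of capacitor from where it was at the start of the episode above 0.03 m).
It fails at once if the jar is moved more than 30 mm (distance of flux_jar from where it was at the start of the episode above 0.03 m).
It fails at once if the screwdriver is moved more than 30 mm (distance of driver from where it was at the start of the episode above 0.03 m).
It fails at once if the cup is moved more than 30 mm (distance of screw_cup from where it was at the start of the episode above 0.03 m).
It also fails if it takes over 72 s, if anything falls off the work surface, if the arm or the gripper's body presses on something with over 40 N, if the wrist force passes 120 N, or if a joint passes its speed limit or range.

## Working session

There is one attempt and no reset: what is moved stays moved. The work goes in short steps, Python scripts to look and compute and a shell command to move; the robot and the scene stay as the last step left them, time stands still between calls to the robot, and variables do not carry over. Pictures are saved under pics/ and viewed, about 8 in all and at most 12, crops included, and the job is handed in when it is done.

```bash
ls; mkdir -p pics
python3 - <<'E'
from workcell import r
import cv2, numpy as np
o=r.observe(); print(o)
ims=[]
for n in("scene","top","wrist"):
    c=r.camera(n); cv2.imwrite(f"pics/{n}0.png",c["img"]); print(n,{k:v for k,v in c.items() if k!="img"})
E
```

```text
pics
{'time': 0.0, 'qpos': array([ 1.07410283,  0.3842738 ,  0.01640078,  1.37117273, -0.00630869,
        1.38818652, -0.04647971]), 'joint_vel': array([-7.27333531e-05, -5.14664117e-04,  1.49372197e-03,  1.70844149e-04,
       -1.43019793e-03, -6.81576764e-04,  4.40532146e-04]), 'joint_efforts': array([-6.74237208e-05, -6.27593994e+01,  8.44275299e-01, -3.71819293e+01,
        1.64919638e-02,  1.41654260e-02, -5.29400643e-05]), 'tool_pos': array([ 0.26250534, -0.56664198,  0.23024844]), 'tcp_rot': array([ 1.98173857,  0.43883061, -1.98268585]), 'ft_force': array([0.10114411, 0.63850534, 0.1667186 ]), 'moment': array([-0.00959197,  0.00543096,  0.00321604]), 'opening': 0.08530531131380532}
scene {'fx': 364.5603417261213, 'fy': 364.5603417261213, 'cx': 253.45627403754344, 'cy': 194.0422207967714, 'eye': array([ 1.26394106, -0.20630573,  0.59069302]), 'attitude': array([0.87399894, 0.63761998, 1.19293892])}
top {'fx': 350.20174376006395, 'fy': 350.20174376006395, 'cx': 251.70342253895322, 'cy': 193.78243802994058, 'eye': array([0.43855409, 0.0154898 , 1.23530826]), 'attitude': array([ 0.08550473, -0.09795698, -1.59701914])}
wrist {'fx': 280.66156769266337, 'fy': 280.66156769266337, 'cx': 256.23662192271405, 'cy': 193.49517044751755, 'eye': array([ 0.34086837, -0.53105392,  0.37334118]), 'attitude': array([-0.29730426,  0.19322298, -1.12576391])}
```

Run:
```python
import cv2
for n in("scene","top"):
    cv2.imwrite(f"pics/{n}0b.png",cv2.resize(cv2.imread(f"pics/{n}0.png"),(800,600),interpolation=cv2.INTER_CUBIC))
```

```text
(no output)
```

View pics/top0b.png

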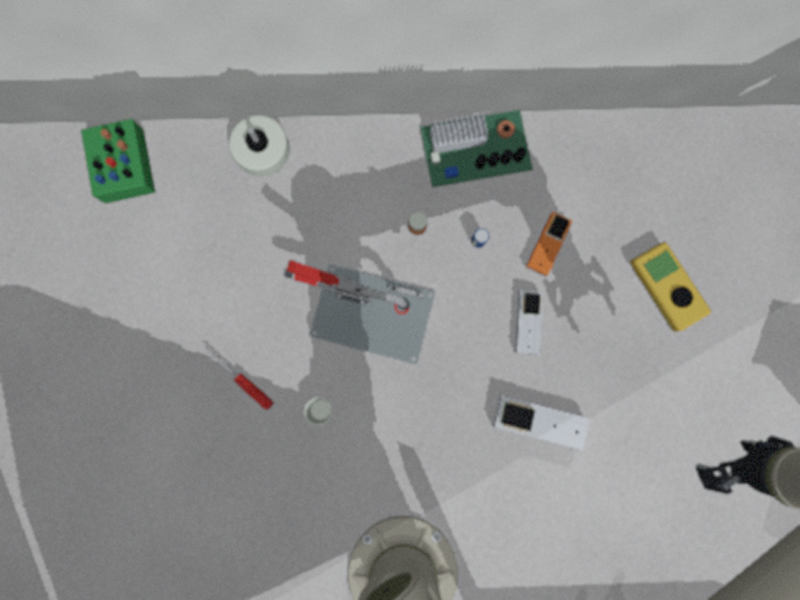

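View pics/scene0b.png

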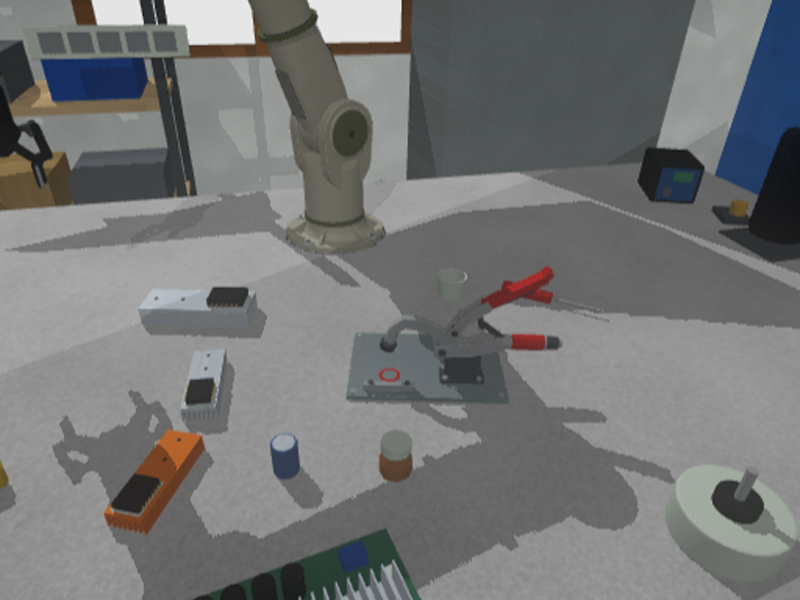

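Top view (800-scale) shows the candidates for the heat sink: orange bar at (550,243), excluded by colour; small grey bar at (529,322); long grey bar at (541,422). I choose the small grey one, whose module end points to +x world (up in the image). The clamp plate is at (373,313) with the ring at (401,307), and the handles point left.

```bash
cat > h.py <<'E'
import numpy as np, cv2
from scipy.spatial.transform import Rotation as R
def ray(c,uv):
    uv=np.atleast_2d(np.asarray(uv,float))
    d=np.c_[(uv[:,0]-c["cx"])/c["fx"],-(uv[:,1]-c["cy"])/c["fy"],-np.ones(len(uv))]
    return R.from_rotvec(c["attitude"]).apply(d)
def onplane(c,uv,z):
    d=ray(c,uv); return c["eye"]+d*((z-c["eye"][2])/d[:,2])[:,None]
def proj(c,P):
    p=R.from_rotvec(c["attitude"]).inv().apply(np.atleast_2d(P)-c["eye"])
    return np.c_[c["cx"]+c["fx"]*p[:,0]/-p[:,2], c["cy"]-c["fy"]*p[:,1]/-p[:,2]]
def tri(c1,uv1,c2,uv2):
    a,b=ray(c1,uv1)[0],ray(c2,uv2)[0]
    s=np.linalg.lstsq(np.c_[a,-b],c2["eye"]-c1["eye"],rcond=None)[0]
    p,q=c1["eye"]+a*s[0],c2["eye"]+b*s[1]; return (p+q)/2,np.linalg.norm(p-q)
E
python3 - <<'E'
from workcell import r
from h import *
t=r.camera("top"); s=r.camera("scene")
import pickle; pickle.dump((t,s),open("cams.pkl","wb"))
k=512/800
for nm,pts,z in(("plate",[(334,265),(434,290),(417,362),(311,335)],.008),("sinkbox",[(520,291),(541,292),(538,353),(517,352)],.025)):
    print(nm,onplane(t,np.array(pts)*k,z).round(4).tolist())
h=cv2.cvtColor(t["img"],cv2.COLOR_BGR2HSV)
m=(((h[...,0]<10)|(h[...,0]>170))&(h[...,1]>90)).astype(np.uint8)
n,l,st,ce=cv2.connectedComponentsWithStats(m)
for i in range(1,n):
    if st[i,4]>5: print("red",ce[i].round(1),st[i],onplane(t,ce[i],.008).round(4))
h2=cv2.cvtColor(s["img"],cv2.COLOR_BGR2HSV)
m=(((h2[...,0]<10)|(h2[...,0]>170))&(h2[...,1]>90)).astype(np.uint8)
n,l,st,ce=cv2.connectedComponentsWithStats(m)
for i in range(1,n):
    if st[i,4]>15: print("red scene",ce[i].round(1),st[i],onplane(s,ce[i],.008).round(4))
a=cv2.resize(t["img"][165:245,185:285],(800,640)[:2],interpolation=cv2.INTER_CUBIC)[:, :]
b=cv2.resize(t["img"][180:235,320:355],(350,550),interpolation=cv2.INTER_CUBIC)
a=cv2.resize(t["img"][165:245,195:285],(450,400),interpolation=cv2.INTER_CUBIC)
out=np.zeros((550,800,3),np.uint8); out[:400,:450]=a; out[:,450:]=b
cv2.imwrite("pics/crop1.png",out)
E
```

```text
plate [[0.6721, 0.1361, 0.008], [0.6084, -0.0893, 0.008], [0.4474, -0.0453, 0.008], [0.5143, 0.1901, 0.008]]
sinkbox [[0.5985, -0.2801, 0.025], [0.5949, -0.327, 0.025], [0.4594, -0.3122, 0.025], [0.463, -0.2659, 0.025]]
red [323.7  82.5] [319  79   9   9  23] [[ 0.9856 -0.2723  0.008 ]]
red [ 70.7 103.2] [ 68 101   6   6  24] [[0.9307 0.6506 0.008 ]]
red [198.7 175.3] [184 167  33  16 286] [[0.6529 0.1898 0.008 ]]
red [256.6 198.5] [253 195   8   6  17] [[ 0.5648 -0.013   0.008 ]]
red [161.9 250.2] [150 239  24  23 195] [[0.3941 0.3197 0.008 ]]
red scene [334.5 184.8] [308 170  47  27 552] [[0.3772 0.3189 0.008 ]]
red scene [337.9 218.4] [328 214  21  10 205] [[0.5463 0.2464 0.008 ]]
red scene [249.1 239.5] [243 236  13   8  43] [[ 0.5755 -0.0138  0.008 ]]
```

View pics/crop1.png

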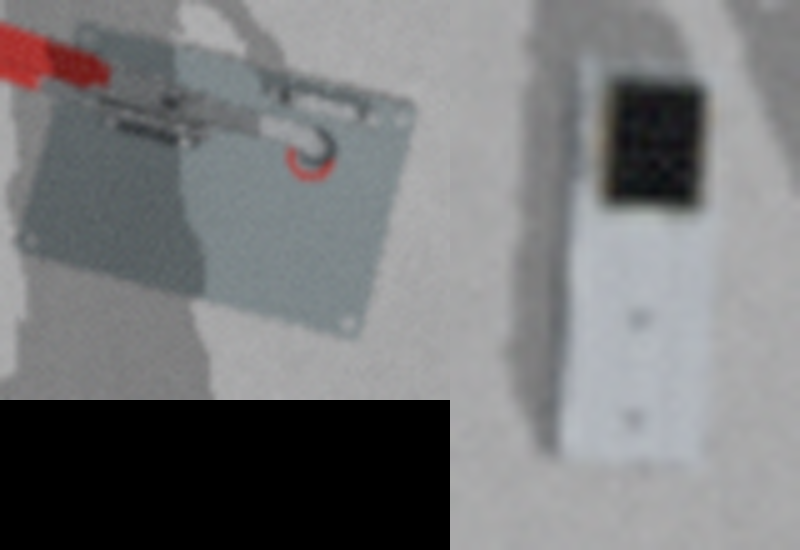

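The crop confirms it: short plain-aluminium bar with black module at its far end (crop 654,142) and two screw holes at the bare end. Left half: plate, with the ring at (310,155) partly hidden by the jaw. Now I'll work out poses and the first move.

```bash
cat >> h.py <<'E'
def goal(o,pos,yaw):
    """tool down, tool y axis along world heading yaw (deg) mod 180; shift in mm in the tool axes, total turn about tool x"""
    R0=R.from_rotvec(o["tcp_rot"]); M=R0.as_matrix()
    d=R0.inv().apply(np.asarray(pos)-o["tool_pos"])*1000
    for k in(0,180):
        y=np.radians(yaw+k); Y=np.array([np.cos(y),np.sin(y),0]); X=np.array([0,0,-1.]); G=np.c_[X,Y,np.cross(X,Y)]
        print("pos",np.round(pos,4),"shift(tool mm, before turning)",d.round(1),"turn",np.degrees((R0.inv()*R.from_matrix(G)).as_rotvec()).round(1))
E
python3 - <<'E'
from workcell import r
from h import *
import pickle
t,s=pickle.load(open("cams.pkl","rb"))
o=r.observe(); M=R.from_rotvec(o["tcp_rot"]).as_matrix(); print(M.round(3))
w=r.camera("wrist"); print("cam in tool",(M.T@(w["eye"]-o["tool_pos"])*1000).round(1))
mod=onplane(t,[(340.4-.5,194.2-.5)],.036)[0]; h1,h2=onplane(t,[(338.5,211.3),(337.9,221.3)],.025)
print("module",mod,h1,h2)
d=mod-h2; sy=np.degrees(np.arctan2(d[1],d[0])); print("sink yaw",sy, np.linalg.norm(d[:2]))
u=np.array([np.cos(np.radians(sy)),np.sin(np.radians(sy))]); ctr=mod[:2]-.04*u; print("ctr",ctr)
g=ctr-.042*u
goal(o,[g[0],g[1],.16],sy+90)
cam=lambda c,n:proj(c,n)
print("scene proj mod",proj(s,[mod]))
E
```

```text
[[-0.     0.42  -0.907]
 [ 0.001 -0.907 -0.42 ]
 [-1.    -0.001 -0.   ]]
cam in tool [-143.     0.4  -86.1]
module [ 0.57039437 -0.30049286  0.036     ] [ 0.51041615 -0.29498175  0.025     ] [ 0.47595085 -0.29092338  0.025     ]
sink yaw -5.785742208999451 0.09492709589008767
ctr [ 0.53059814 -0.29646051]
pos [ 0.4888 -0.2922  0.16  ] shift(tool mm, before turning) [  71.  -154.1 -320.7] turn [-1.494e+02 -1.000e-01  0.000e+00]
pos [ 0.4888 -0.2922  0.16  ] shift(tool mm, before turning) [  71.  -154.1 -320.7] turn [30.6  0.   0.1]
scene proj mod [[127.90854644 247.71780453]]
```

```bash
python3 -m jog '[[[1,5.9,-12.8,-26.7,0,0,0],[1,5.9,-12.8,-26.7,0,0,0],[1,5.9,-12.8,-26.7,0,0,0],[1,5.9,-12.8,-26.7,0,0,0],[1,5.9,-12.8,-26.7,0,0,0],[1,5.9,-12.8,-26.7,0,0,0],[1,5.9,-12.8,-26.7,0,0,0],[1,5.9,-12.8,-26.7,0,0,0],[1,5.9,-12.8,-26.7,0,0,0],[1,5.9,-12.8,-26.7,0,0,0],[1,5.9,-12.8,-26.7,0,0,0],[1,5.9,-12.8,-26.7,0,0,0],[1,0,0,0,6.2,0,0],[1,0,0,0,6.1,0,0],[1,0,0,0,6.1,0,0],[1,0,0,0,6.1,0,0],[1,0,0,0,6.1,0,0],[1,0,0,0,0,0,0]]]' 60
python3 - <<'E'
from workcell import r
from h import *
o=r.observe(); print(o["qpos"].round(3),o["tool_pos"])
w=r.camera("wrist"); cv2.imwrite("pics/w1.png",w["img"])
import pickle; pickle.dump(w,open("w1.pkl","wb"))
goal(o,[.4888,-.2922,.16],-5.8+90)
print(w["eye"],proj(w,[[0.5704,-.3005,.036],[.4888,-.2922,.025],[.5306,-.2965,.025]]))
E
```

```text
time: 2.1
tool_pos: [0.4889, -0.293, 0.1605]
tcp_rot: [-2.169, 0.111, 2.169]
ft_force: [0.6, -0.3, 0.5]
opening: 0.0859
[ 0.561  0.313 -0.095  1.626  0.031  1.205 -1.213] [ 0.48889731 -0.2929791   0.16049555]
pos [ 0.4888 -0.2922  0.16  ] shift(tool mm, before turning) [ 0.5 -0.8  0.2] turn [180.  -0.  -0.]
pos [ 0.4888 -0.2922  0.16  ] shift(tool mm, before turning) [ 0.5 -0.8  0.2] turn [-0.  0. -0.]
[ 0.57452219 -0.30142795  0.30345581] [[255.73341687 100.31743833]
 [255.87602441 183.39622204]
 [255.86568033 142.76408204]]
```

View pics/w1.png

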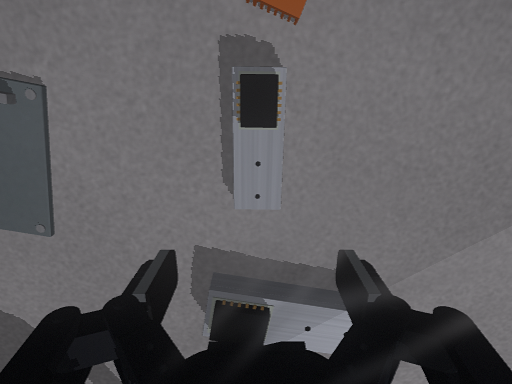

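The wrist view shows the sink at (258,138) with module (259,100) and holes (257.5,164) and (257.5,197). The long grey bar lies under the gripper fingers.

Run:
```python
from workcell import r
from h import *
import pickle
w=pickle.load(open("w1.pkl","rb")); o=r.observe()
mod=onplane(w,[(259,100)],.036)[0]; H=onplane(w,[(257.5,163.5),(257.3,196.5)],.025); 
E=onplane(w,[(234,209),(281,209)],.025)
d=mod-H[1]; sy=np.degrees(np.arctan2(d[1],d[0])); print(mod,H,E,sy)
u=np.array([np.cos(np.radians(sy)),np.sin(np.radians(sy))]); ctr=mod[:2]-.04*u; print("ctr",ctr,"end->ctr",(ctr-E.mean(0)[:2])@u)
g=ctr-.042*u
goal(o,[g[0],g[1],.003],sy+90)
# fingers vs the large bar: nearest corner on z=.025
print(onplane(w,[(214,273),(347,292)],.025), onplane(w,[(214,273),(347,292)],.04))
```

```text
[ 0.57036929 -0.30346618  0.036     ] [[ 0.50960905 -0.29599981  0.025     ]
 [ 0.47426115 -0.29221097  0.025     ]] [[ 0.46263891 -0.26593354  0.025     ]
 [ 0.45749728 -0.3160394   0.025     ]] -6.679474293396935
ctr [ 0.53064079 -0.29881358] end->ctr 0.07100408982809045
pos [ 0.4889 -0.2939  0.003 ] shift(tool mm, before turning) [ 1.575e+02  9.000e-01 -1.000e-01] turn [-178.9    0.     0. ]
pos [ 0.4889 -0.2939  0.003 ] shift(tool mm, before turning) [ 1.575e+02  9.000e-01 -1.000e-01] turn [ 1.1  0.  -0. ]
[[ 0.38501528 -0.23239007  0.025     ]
 [ 0.34227722 -0.38682303  0.025     ]] [[ 0.39522373 -0.23610904  0.04      ]
 [ 0.35478791 -0.38222292  0.04      ]]
```

```bash
python3 -m jog '[[[1,10,0.9,0,1.1,0,0],[1,20,0,0,0,0,0],[1,25,0,0,0,0,0],[1,25,0,0,0,0,0],[1,25,0,0,0,0,0],[1,20,0,0,0,0,0],[1,15,0,0,0,0,0],[1,10,0,0,0,0,0],[1,7,0,0,0,0,0],[1,0,0,0,0,0,0],[0.4,0,0,0,0,0,0],[0.4,0,0,0,0,0,0],[0.4,0,0,0,0,0,0],[0.4,0,0,0,0,0,0],[0.4,0,0,0,0,0,0],[0.4,0,0,0,0,0,0],[0.4,0,0,0,0,0,0]]]' 60
python3 -c "
from workcell import r
o=r.observe();print(o['opening'],o['tool_pos'],o['ft_force'],o['moment'])"
```

```text
time: 3.85
tool_pos: [0.4896, -0.2943, 0.0047]
tcp_rot: [-2.162, 0.13, 2.158]
ft_force: [-0.2, 1.3, 6.7]
opening: 0.049
0.04899883031555579 [ 0.48956855 -0.29425843  0.00465994] [-0.22023395  1.34098524  6.74320277] [ 0.17171371  0.17960609 -0.00967612]
```

```bash
python3 -m jog '[[[0.2,0,0,0,0,0,0],[0.2,0,0,0,0,0,0],[0.2,-3,0,0,0,0,0],[0.2,-6,0,0,0,0,0],[0.2,-10,0,0,0,0,0],[0.2,-15,0,0,0,0,0],[0.2,-10,0,0,0,0,0],[0.2,-6,0,0,0,0,0],[0.2,0,0,0,0,0,0],[0.2,0,0,0,0,0,0]]]' 60
python3 - <<'E'
from workcell import r
from h import *
o=r.observe();print(o['opening'],o['tool_pos'],o['ft_force'],o['moment'])
import pickle
t,s=pickle.load(open("cams.pkl","rb"))
w=r.camera("wrist"); s2=r.camera("scene"); pickle.dump((w,s2,o),open("w2.pkl","wb"))
a=s2["img"][170:300,50:220]; a=cv2.resize(a,(510,390),interpolation=cv2.INTER_CUBIC)
out=np.zeros((600,800,3),np.uint8); out[:288,:384]=cv2.resize(w["img"],(384,288)); out[:288,400:]=cv2.resize(a,(400,288)); 
out[300:600,:400]=cv2.resize(s["img"][195:270,215:315],(400,300),interpolation=cv2.INTER_CUBIC)
out[300:600,400:]=cv2.resize(s["img"][160:250,240:360],(400,300),interpolation=cv2.INTER_CUBIC)
cv2.imwrite("pics/c2.png",out)
E
```

```text
time: 4.85
tool_pos: [0.4887, -0.2938, 0.0535]
tcp_rot: [-2.16, 0.129, 2.16]
ft_force: [0.1, 0.1, -3.9]
opening: 0.0488
0.04882670786270287 [ 0.48869675 -0.29383382  0.05346725] [ 0.122009    0.07022461 -3.87699999] [0.05355963 0.15906447 0.02226733]
```

View pics/c2.png

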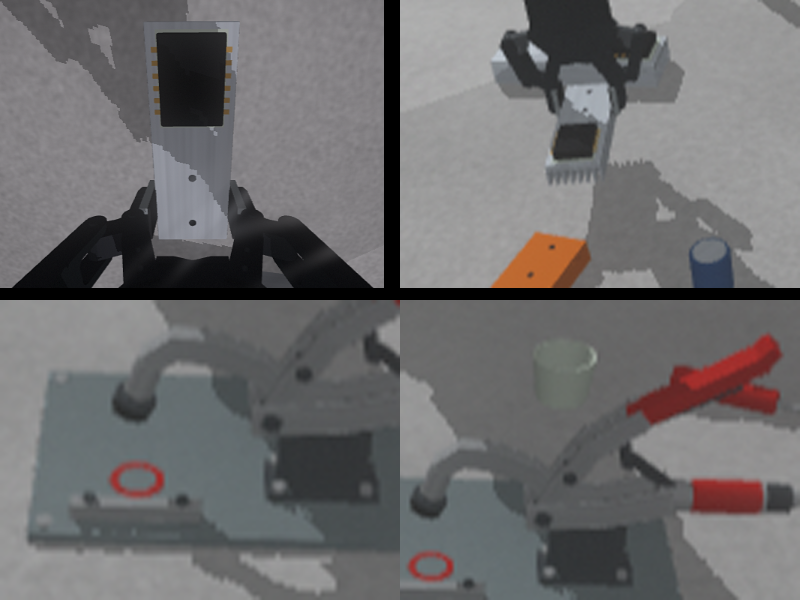

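Lower left (scene): ring at (137,480), clear under the foot. Top row: sink is held roughly square, module ahead, fins down. Next I'll check its pose in the hand and go to a viewpoint beside the clamp.

```bash
cat >> h.py <<'E'
def inhand(w,o,uvmod,uvend):
    """sink pose in tool from wrist image: module top corners (LF,RF,RB,LB), far end top corners (L,R)"""
    P=np.array([[.063,.017,.036],[.063,-.017,.036],[.017,-.017,.036],[.017,.017,.036],[.07,.025,.025],[.07,-.025,.025]])
    K=np.array([[w["fx"],0,w["cx"]],[0,w["fy"],w["cy"]],[0,0,1.]])
    ok,rv,tv=cv2.solvePnP(P,np.r_[uvmod,uvend].astype(float),K,None)
    F=np.diag([1,-1,-1.]); C=R.from_rotvec(w["attitude"]).as_matrix()@F
    Rs=C@cv2.Rodrigues(rv)[0]; p=C@tv[:,0]+w["eye"]
    e=cv2.projectPoints(P,rv,tv,K,None)[0][:,0]-np.r_[uvmod,uvend]
    return Rs,p,np.abs(e).max()
E
python3 - <<'E'
from workcell import r
from h import *
import pickle
w,s2,o=pickle.load(open("w2.pkl","rb")); k=512/384
Rs,p,e=inhand(w,o,np.array([(157,33),(226,33),(223,126),(160,126)])*k,np.array([(146,22),(240,22)])*k)
print(Rs.round(3),p,e,"yaw",np.degrees(np.arctan2(Rs[1,0],Rs[0,0])),"tool",R.from_rotvec(o["tcp_rot"]).as_matrix().round(3).tolist())
print("module",Rs@[.04,0,.036]+p)
goal(o,[.472,-.12,.12],-15.8+90)
E
```

```text
[[ 0.992  0.122  0.042]
 [-0.124  0.992  0.032]
 [-0.038 -0.036  0.999]] [ 0.52788069 -0.29893352  0.04831051] 0.9589318094150485 yaw -7.119529400113048 tool [[-0.0, -0.119, -0.993], [0.0, -0.993, 0.119], [-1.0, -0.0, 0.0]]
module [ 0.56906199 -0.30275248  0.08274183]
pos [ 0.472 -0.12   0.12 ] shift(tool mm, before turning) [ -66.5 -170.6   37.3] turn [-171.   -0.    0.]
pos [ 0.472 -0.12   0.12 ] shift(tool mm, before turning) [ -66.5 -170.6   37.3] turn [9. 0. 0.]
```

```bash
python3 -m jog '[[[0.2,-16,0,0,0,0,0],[0.2,-20,-10,0,0,0,0],[0.2,-18,-20,5,0,0,0],[0.2,-12,-24,7,0,0,0],[0.2,0,-24,7,0,0,0],[0.2,0,-24,7,0,0,0],[0.2,0,-24,6,0,0,0],[0.2,0,-22,5,0,0,0],[0.2,0,-14,0,0,0,0],[0.2,0,-8,0,0,0,0],[0.2,0,0,0,3,0,0],[0.2,0,0,0,3,0,0],[0.2,0,0,0,3,0,0],[0.2,0,0,0,0,0,0],[0.2,0,0,0,0,0,0]]]' 60
python3 - <<'E'
from workcell import r
from h import *
o=r.observe();print(o['opening'],o['tool_pos'],o['ft_force'])
import pickle
w=r.camera("wrist"); pickle.dump((w,o),open("w3.pkl","wb"))
cv2.imwrite("pics/w3.png",cv2.resize(w["img"],(800,600),interpolation=cv2.INTER_CUBIC))
hh=cv2.cvtColor(w["img"],cv2.COLOR_BGR2HSV)
m=(((hh[...,0]<10)|(hh[...,0]>170))&(hh[...,1]>90)).astype(np.uint8)
n,l,st,ce=cv2.connectedComponentsWithStats(m)
for i in range(1,n):
    if st[i,4]>15: print("red",ce[i].round(1),st[i],onplane(w,ce[i],.008).round(4))
    if 15<st[i,4]<1500 :
        yx=np.argwhere(l==i)[:,::-1]; X=onplane(w,yx,.008)[:,:2]*1000; hull=cv2.convexHull(X.astype(np.float32)); print("circle",cv2.minEnclosingCircle(hull), "ell",cv2.fitEllipse(X.astype(np.float32)) if len(X)>5 else 0)
E
```

```text
time: 6.45
tool_pos: [0.4724, -0.1213, 0.1193]
tcp_rot: [-2.074, 0.288, 2.074]
ft_force: [-0.5, 0.2, -2.6]
opening: 0.0487
0.048675051501067525 [ 0.47238941 -0.12126087  0.11933307] [-0.45773636  0.15326141 -2.64587183]
red [108.1 116.1] [ 89  96  39  41 629] [[ 0.5742 -0.0148  0.008 ]]
circle ((573.676025390625, -13.886444091796875), 17.52096939086914) ell ((573.778564453125, -14.312978744506836), (30.034273147583008, 30.257776260375977), 10.572149276733398)
```

View pics/w3.png

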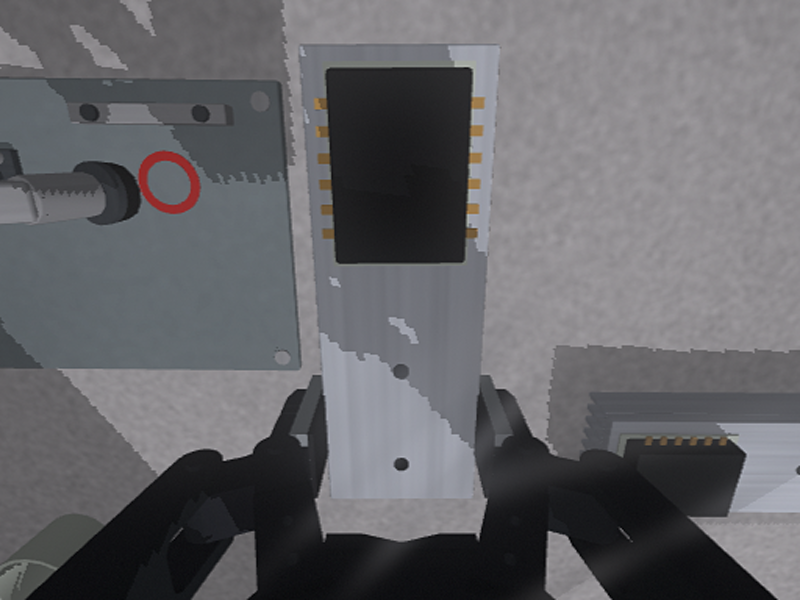

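Ring centre at (169,182), the stop is the bar at (150,113), and the foot is to the left of the ring. Sink end edge (row 44) is parallel to the stop, so it is square.

Run:
```python
from workcell import r
from h import *
import pickle
w,o=pickle.load(open("w3.pkl","rb")); k=.64
Rs,p,e=inhand(w,o,np.array([(327,68),(471,68),(465,262),(336,262)])*k,np.array([(300,45),(499,44)])*k)
mod=Rs@[.04,0,.036]+p
print(Rs.round(3).tolist(),p,"err",e,"yaw",np.degrees(np.arctan2(Rs[1,0],Rs[0,0])),"mod-tcp",mod-o["tool_pos"],"under-tcp z",p[2]-o["tool_pos"][2])
E=onplane(w,np.array([(280,82),(299,368)])*k,.008); d=E[0]-E[1]; y1=np.degrees(np.arctan2(d[1],d[0])); print("edge yaw",y1)
S=onplane(w,np.array([(67,123),(232,124)])*k,.008); d=S[0]-S[1]; print("stop yaw",np.degrees(np.arctan2(d[1],d[0]))-90, S)
seat=np.array([.5738,-.0143]); a=np.radians(-15.8); ex=np.array([np.cos(a),np.sin(a)])
off=mod[:2]-o["tool_pos"][:2]
for dx,z in((-.12,.06),(-.12,.018),(-.002,.018)):
    q=seat+dx*ex-off; goal(o,[q[0],q[1],z],-15.8+90)
```

```text
[[0.963, 0.269, 0.013], [-0.269, 0.963, -0.001], [-0.013, -0.003, 1.0]] [ 0.51130311 -0.13185582  0.1130738 ] err 0.9874596793873138 yaw -15.580953861060395 mod-tcp [ 0.07792596 -0.02136879  0.02920856] under-tcp z -0.006259274706908374
edge yaw -16.793499396415623
stop yaw -16.149237677192062 [[ 0.61684825  0.02455475  0.008     ]
 [ 0.59220185 -0.06056013  0.008     ]]
pos [0.3804 0.0397 0.06  ] shift(tool mm, before turning) [  59.4 -129.9  132.3] turn [-180.    0.    0.]
pos [0.3804 0.0397 0.06  ] shift(tool mm, before turning) [  59.4 -129.9  132.3] turn [ 0.  0. -0.]
pos [0.3804 0.0397 0.018 ] shift(tool mm, before turning) [ 101.4 -129.9  132.3] turn [-180.    0.    0.]
pos [0.3804 0.0397 0.018 ] shift(tool mm, before turning) [ 101.4 -129.9  132.3] turn [ 0.  0. -0.]
pos [0.4939 0.0076 0.018 ] shift(tool mm, before turning) [ 101.3 -129.9   14.3] turn [-180.    0.    0.]
pos [0.4939 0.0076 0.018 ] shift(tool mm, before turning) [ 101.3 -129.9   14.3] turn [ 0.  0. -0.]
```

```bash
python3 -m jog '[[[0.2,0,0,12,0,0,0],[0.2,0,0,20,0,0,0],[0.2,0,0,20,0,0,0],[0.2,5,-5,18,0,0,0],[0.2,10,-15,12,0,0,0],[0.2,15,-22,0,0,0,0],[0.2,15,-22,0,0,0,0],[0.2,15,-22,0,0,0,0],[0.2,10,-20,0,0,0,0],[0.2,4,-15,0,0,0,0],[0.2,0,-9,0,0,0,0],[0.2,0,0,0,0,0,0],[0.2,6,0,0,0,0,0],[0.2,8,0,0,0,0,0],[0.2,7,0,0,0,0,0],[0.2,4,0,0,0,0,0],[0.2,0,0,0,0,0,0],[0.2,0,0,0,0,0,0]]]' 60
python3 - <<'E'
from workcell import r
from h import *
o=r.observe();print(o['opening'],o['tool_pos'],o['ft_force'],o["qpos"].round(2))
goal(o,[.4939,.0076,.018],-15.8+90)
E
```

```text
time: 8.3
tool_pos: [0.4288, 0.0267, 0.0204]
tcp_rot: [-2.073, 0.289, 2.074]
ft_force: [0.1, -0.1, -1.8]
opening: 0.0487
0.04869027994256439 [0.42884645 0.02665033 0.02042457] [ 0.11821254 -0.10875575 -1.78404716] [ 0.16  0.23 -0.32  2.11  0.1   0.82 -2.07]
pos [0.4939 0.0076 0.018 ] shift(tool mm, before turning) [  2.4   0.6 -67.8] turn [180.   0.  -0.]
pos [0.4939 0.0076 0.018 ] shift(tool mm, before turning) [  2.4   0.6 -67.8] turn [-0.  0.  0.]
```

```bash
python3 -m jog '[[[0.2,1,0.6,-6,0,0,0],[0.2,1,0,-10,0,0,0],[0.2,0,0,-12,0,0,0],[0.2,0,0,-12,0,0,0],[0.2,0,0,-12,0,0,0],[0.2,0,0,-9,0,0,0],[0.2,0,0,-4,0,0,0],[0.2,0,0,0,0,0,0],[0.2,0,0,0,0,0,0]]]' 60
python3 - <<'E'
from workcell import r
from h import *
o=r.observe();print(o['opening'],o['tool_pos'],o['ft_force'])
goal(o,[.4939,.0076,.018],-15.8+90)
import pickle
w=r.camera("wrist"); s=r.camera("scene"); pickle.dump((w,s,o),open("w4.pkl","wb"))
out=np.zeros((600,800,3),np.uint8); out[:300,:400]=cv2.resize(w["img"],(400,300)); out[300:,:]=cv2.resize(s["img"][195:270,180:380],(800,300),interpolation=cv2.INTER_CUBIC)
cv2.imwrite("pics/c4.png",out)
E
```

```text
time: 9.2
tool_pos: [0.4908, 0.0086, 0.0183]
tcp_rot: [-2.073, 0.288, 2.074]
ft_force: [0.0, 0.1, -2.7]
opening: 0.0486
0.04859486056100199 [0.49080592 0.00857139 0.01831747] [ 0.02328593  0.13522163 -2.67058271]
pos [0.4939 0.0076 0.018 ] shift(tool mm, before turning) [ 0.3  0.1 -3.2] turn [ 1.8e+02 -0.0e+00 -1.0e-01]
pos [0.4939 0.0076 0.018 ] shift(tool mm, before turning) [ 0.3  0.1 -3.2] turn [-0.  0. -0.]
```

View pics/c4.png

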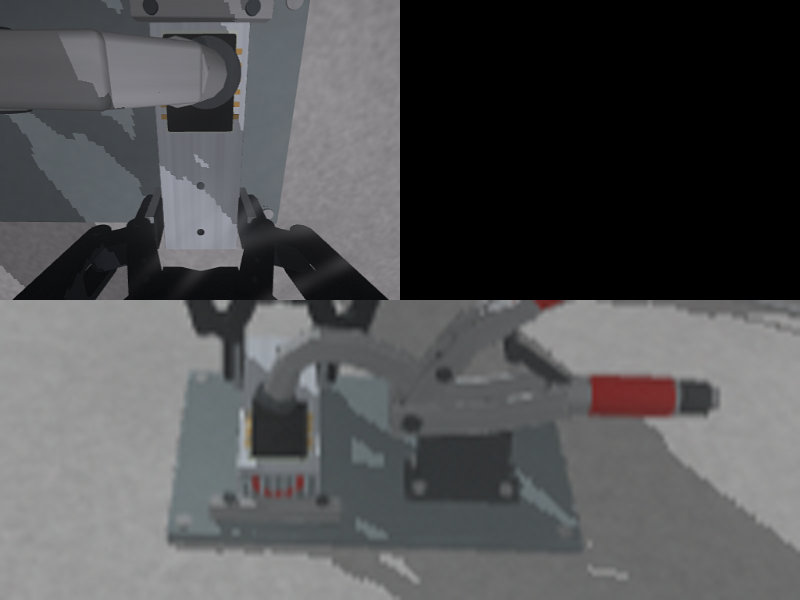

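The module is under the foot, the sink end is just short of the stop (gap at wrist crop row 20), and everything is square. Now lower onto the plate.

```bash
python3 -m jog '[[[0.2,0,0,-3,0,0,0],[0.2,2,0,0,0,0,0],[0.2,1.5,0,0,0,0,0],[0.2,0,0,0,0,0,0]]]' 60; python3 -m jog '[[[0.2,1,0,0,0,0,0],[0.2,0,0,0,0,0,0]]]'; python3 -m jog '[[[0.2,1,0,0,0,0,0],[0.2,0,0,0,0,0,0]]]'
```

```text
time: 9.7
tool_pos: [0.4939, 0.0077, 0.0147]
tcp_rot: [-2.073, 0.288, 2.074]
ft_force: [-0.2, -0.7, -3.7]
opening: 0.0487
time: 9.9
tool_pos: [0.494, 0.0076, 0.0139]
tcp_rot: [-2.073, 0.288, 2.074]
ft_force: [0.2, -1.2, -3.1]
opening: 0.0491
time: 10.1
tool_pos: [0.4942, 0.0076, 0.013]
tcp_rot: [-2.074, 0.288, 2.073]
ft_force: [-0.9, -0.4, -2.0]
opening: 0.0485
```

```bash
python3 -m jog '[[[0.2,0.6,0,0,0,0,0],[0.2,0,0,0,0,0,0]]]'; python3 -m jog '[[[0.2,0.6,0,0,0,0,0],[0.2,0,0,0,0,0,0]]]'; python3 -m jog '[[[0.2,0,0,-1,0,0,0],[0.2,0,0,0,0,0,0]]]'; python3 -m jog '[[[0.2,0,0,-1,0,0,0],[0.2,0,0,0,0,0,0]]]'
```

```text
time: 10.3
tool_pos: [0.4943, 0.0076, 0.0126]
tcp_rot: [-2.074, 0.288, 2.073]
ft_force: [-1.3, 0.9, -0.1]
opening: 0.049
time: 10.5
tool_pos: [0.4943, 0.0076, 0.0126]
tcp_rot: [-2.074, 0.289, 2.073]
ft_force: [-5.7, 0.8, 8.0]
opening: 0.0489
time: 10.7
tool_pos: [0.4948, 0.0076, 0.0126]
tcp_rot: [-2.073, 0.288, 2.074]
ft_force: [-5.9, 0.9, 10.5]
opening: 0.0491
time: 10.9
tool_pos: [0.4958, 0.0074, 0.0126]
tcp_rot: [-2.073, 0.288, 2.074]
ft_force: [-7.3, 1.5, 11.5]
opening: 0.0489
```

```bash
python3 -m jog '[[[0.75,0,0,0,0,0,0],[0.75,0,0,0,0,0,0],[0.75,0,0,0,0,0,0],[0.75,0,0,0,0,0,0],[0.75,0,0,0,0,0,0],[0.75,-5,0,0,0,0,0],[0.75,-12,0,3,0,0,0],[0.75,-20,0,5,0,0,0],[0.75,-25,0,5,0,0,0],[0.75,-25,0,5,0,0,0],[0.75,-25,0,5,0,0,0],[0.75,-25,0,5,0,0,0],[0.75,-15,0,2,0,0,0],[0.75,0,0,0,0,0,0]]]'
python3 - <<'E'
from workcell import r
from h import *
o=r.observe();print(o['opening'],o['tool_pos'],o['ft_force'])
import pickle
w=r.camera("wrist"); s=r.camera("scene"); t=r.camera("top"); pickle.dump((w,s,t,o),open("w5.pkl","wb"))
out=np.zeros((600,800,3),np.uint8); out[:300,:400]=cv2.resize(w["img"],(400,300)); out[300:,400:]=cv2.resize(s["img"][150:270,200:360],(400,300),interpolation=cv2.INTER_CUBIC)
out[:300,400:]=cv2.resize(t["img"][150:240,175:295],(400,300),interpolation=cv2.INTER_CUBIC)
out[300:,:400]=cv2.resize(s["img"][195:270,215:315],(400,300),interpolation=cv2.INTER_CUBIC)
cv2.imwrite("pics/c5.png",out)
E
```

```text
time: 12.3
tool_pos: [0.4685, 0.0156, 0.1671]
tcp_rot: [-2.079, 0.287, 2.068]
ft_force: [0.5, -0.7, 0.2]
opening: 0.0644
0.06441464007413697 [0.46845937 0.01561038 0.16711223] [ 0.50661347 -0.67976346  0.21085775]
```

View pics/c5.png

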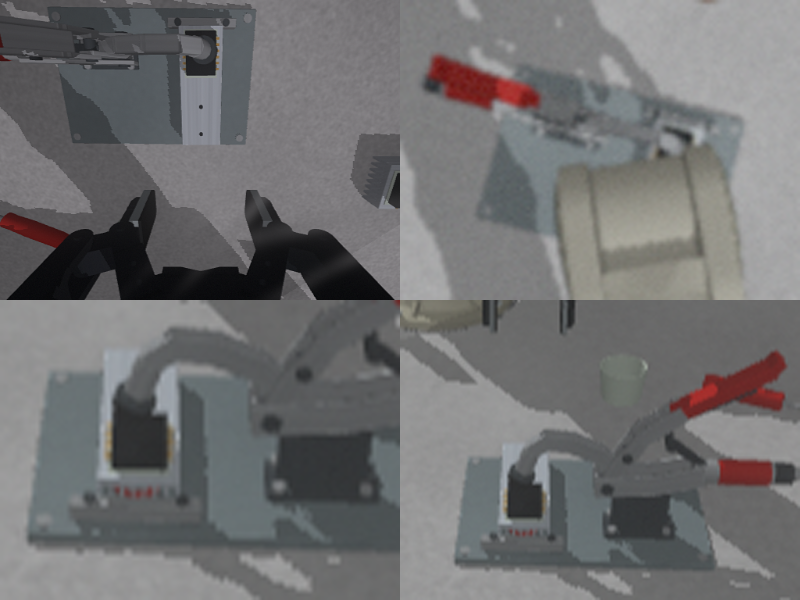

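Heat sink sits flat, square to the stop, with the module under the foot (wrist view: module (201,52), near end at row 144). Next: numeric check and handle geometry.

Run:
```python
from workcell import r
from h import *
import pickle
w,s,t,o=pickle.load(open("w5.pkl","rb"))
a=np.radians(-15.9); ex=np.array([np.cos(a),np.sin(a),0]); ey=np.array([-np.sin(a),np.cos(a),0])
seat=np.array([.5738,-.0143,0]); org=seat+.05*ey
E=onplane(w,np.array([(183,144),(222,144)])*1.28,.033); m=E.mean(0); print("sink near end rel ring (exp -110,0):",(m-seat)@ex*1e3,(m-seat)@ey*1e3)
def onx(c,uv,x):
    d=ray(c,uv)[0]; k=((org-c["eye"])@ex+x)/(d@ex); P=c["eye"]+k*d-org; return np.array([P@ex,P@ey,P[2]])*1e3
f=lambda u,v:(200+(u-400)/2.5-.3,150+(v-300)/2.5-.3)
for n,p,x in(("end top",(779,352),.011),("end bottom",(786,372),.011),("grip start top",(672,405),.011),("grip start bottom",(694,417),.011),("pivot bolt",(628,460),.008),("lower bolt",(606,490),.008),("foot low",(522,487),.0),("bracketcorner",(608,528),.017)):
    print(n,onx(s,f(*p),x).round(1))
h=cv2.cvtColor(s["img"],cv2.COLOR_BGR2HSV)
# top view: red handle strip along plane: corners of the end
g=lambda u,v:(175+(u-400)/(10/3)-.3,150+v/(10/3)-.3)
for p in((430,57),(420,92)):
    for z in(.19,.2): 
        P=onplane(t,[g(*p)],z)[0]-org; print("top end",z,P@ex*1e3,P@ey*1e3)
```

```text
sink near end rel ring (exp -110,0): -109.58090642870047 -2.4370104046434182
end top [ 11.  171.7 215.5]
end bottom [ 11.  181.2 195.6]
grip start top [ 11.   83.7 158.6]
grip start bottom [ 11.  105.2 146.2]
pivot bolt [ 8.  48.9 94.4]
lower bolt [ 8.  30.3 58.4]
foot low [  0.  -51.2  53.8]
bracketcorner [17.  34.3 18.6]
top end 0.19 10.746590930492076 185.26885134395792
top end 0.2 9.321371530800883 182.93776255658642
top end 0.19 -22.516009895935667 185.39534929420802
top end 0.2 -23.623020763274013 183.06305035711594
```

Run:
```python
from workcell import r
from h import *
o=r.observe()
a=np.radians(-15.9); ex=np.array([np.cos(a),np.sin(a),0]); ey=np.array([-np.sin(a),np.cos(a),0])
q=np.array([.5738,-.0143,0])+.195*ey-.03*ex; goal(o,[q[0],q[1],.28],-15.9+90)
```

```text
pos [0.5984 0.1815 0.28  ] shift(tool mm, before turning) [-116.6 -195.8  -81.1] turn [-179.9    0.     0. ]
pos [0.5984 0.1815 0.28  ] shift(tool mm, before turning) [-116.6 -195.8  -81.1] turn [ 0.1  0.  -0. ]
```

```bash
python3 -m jog '[[[0.5,-15,0,0,0,0,0],[0.3,-25,0,0,0,0,0],[0,-25,-10,0,0,0,0],[0,-25,-18,-4,0,0,0],[0,-17,-20,-8,0,0,0],[0,-10,-20,-10,0,0,0],[0,0,-20,-10,0,0,0],[0,0,-20,-10,0,0,0],[0,0,-20,-10,0,0,0],[0,0,-20,-10,0,0,0],[0,0,-20,-10,0,0,0],[0,0,-16,-6,0,0,0],[0,0,-12,-3,0,0,0],[0,0,0,0,0,0,0],[0,0,0,0,0,0,0]]]' 40
python3 - <<'E'
from workcell import r
from h import *
o=r.observe();print(o['opening'],o['tool_pos'],o['ft_force'])
import pickle
w=r.camera("wrist"); pickle.dump((w,o),open("w6.pkl","wb"))
cv2.imwrite("pics/w6.png",w["img"])
E
```

```text
time: 13.95
tool_pos: [0.5983, 0.1814, 0.2802]
tcp_rot: [-2.073, 0.289, 2.075]
ft_force: [-0.8, -1.2, 0.4]
opening: 0.0
3.243490343688699e-05 [0.59833647 0.18140689 0.28018228] [-0.77506773 -1.21634229  0.43381804]
```

View pics/w6.png

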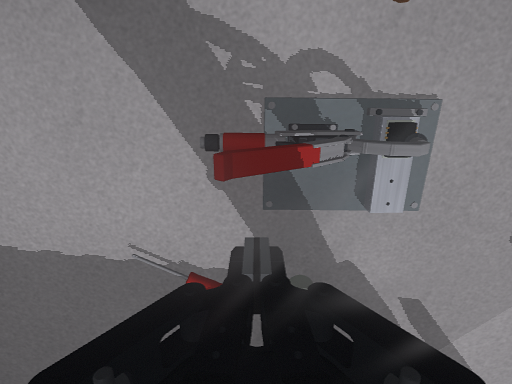

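The shut fingertips are at (257,240) and the red upper handle runs from its free end (216,168) to (320,152); fingers need to move about 70 px up, i.e. +clamp x.

Run:
```python
from workcell import r
from h import *
import pickle
w,o=pickle.load(open("w6.pkl","rb")); _,s,t,_=pickle.load(open("w5.pkl","rb"))
a=np.radians(-15.9); ex=np.array([np.cos(a),np.sin(a),0]); ey=np.array([-np.sin(a),np.cos(a),0])
org=np.array([.5738,-.0143,0])+.05*ey
cl=lambda P:np.array([(P-org)@ex,(P-org)@ey,P[2]])*1e3
def mask(c):
    h=cv2.cvtColor(c["img"],cv2.COLOR_BGR2HSV); return (((h[...,0]<8)|(h[...,0]>172))&(h[...,1]>110)).astype(np.uint8)
for n,c in(("w",w),("s",s)):
    k,l,st,ce=cv2.connectedComponentsWithStats(mask(c))
    for i in range(1,k):
        if st[i,4]>100:
            q=cv2.approxPolyDP(cv2.findContours((l==i).astype(np.uint8),cv2.RETR_EXTERNAL,cv2.CHAIN_APPROX_NONE)[0][0],1.6,True)[:,0]; print(n,st[i],q.tolist())
f=lambda u,v:(200+(u-400)/2.5-.3,150+(v-300)/2.5-.3)
for uw in((214,155),(216,154)):
    P,e=tri(w,uw,s,f(779,352)); print("near end corner",cl(P).round(1),e)
for z in(.19,.2,.21):
    print(z,[cl(p).round(1).tolist() for p in onplane(w,[(214,155),(217,180),(320,146),(319,163)],z)])
```

```text
w [ 214  133  107   48 3390] [[215, 179], [225, 180], [233, 177], [310, 166], [312, 163], [319, 161], [320, 148], [313, 148], [312, 145], [305, 143], [265, 147], [263, 133], [224, 133], [224, 150], [214, 154]]
w [186 272  36  18 277] [[186, 283], [200, 282], [206, 289], [221, 284], [192, 272]]
s [308 171  46  26 525] [[353, 174], [349, 171], [331, 181], [322, 180], [320, 186], [308, 193], [312, 192], [316, 196], [338, 186], [341, 187], [336, 190], [351, 193], [353, 188], [344, 184], [350, 181]]
s [328 214  21  10 188] [[328, 214], [328, 222], [346, 223], [348, 221], [347, 215]]
near end corner [ 13.4 174.  216.7] 0.0058352304590422975
near end corner [ 14.4 173.  217.2] 0.004557411682938372
0.19 [[8.6, 180.9, 190.0], [-13.2, 179.3, 190.0], [16.3, 92.4, 190.0], [1.8, 92.2, 190.0]]
0.2 [[10.7, 179.3, 200.0], [-10.2, 177.9, 200.0], [18.0, 94.7, 200.0], [4.2, 94.5, 200.0]]
0.21 [[12.7, 177.8, 210.0], [-7.3, 176.4, 210.0], [19.7, 97.0, 210.0], [6.5, 96.8, 210.0]]
```

```bash
cat >> h.py <<'E'
_a=np.radians(-15.9); ex=np.array([np.cos(_a),np.sin(_a),0]); ey=np.array([-np.sin(_a),np.cos(_a),0]); org=np.array([.5738,-.0143,0])+.05*ey
B=np.c_[ex,ey,[0,0,1.]]
def st(o,tgt=None):
    c=B.T@(o["tool_pos"]-org)*1e3; M=B.T@R.from_rotvec(o["tcp_rot"]).as_matrix(); F=B.T@o["ft_force"]
    print("clampTCP",c.round(1),"F",F.round(2),"xt",M[:,0].round(2),"yt",M[:,1].round(2),"op",round(o["opening"],4),"t",o["time"])
    if tgt is not None: print("to go tool mm",(M.T@(np.array(tgt)-c)).round(1))
E
python3 -m jog '[[[0,10,0,-5,0,0,-5],[0,15,4,-10,0,0,-5],[0,12,0,-10,0,0,-5],[0,5,0,-6,0,0,-5],[0,0,0,0,0,0,-5],[0,0,0,0,0,0,0],[0,0,0,0,0,0,0]]]'
python3 -c "
from h import *; from workcell import r
o=r.observe(); st(o,[1,136,217]); print(o['qpos'].round(2))"
```

```text
time: 14.7
tool_pos: [0.6285, 0.1725, 0.2392]
tcp_rot: [-1.923, -0.15, 1.807]
ft_force: [-0.0, 0.7, 0.3]
opening: 0.0003
clampTCP [  1.5 144.7 239.2] F [-0.23  0.66  0.33] xt [ 0.    0.42 -0.91] yt [-0.   -0.91 -0.42] op 0.0003 t 14.7
to go tool mm [16.5 17.2  0.5]
[ 0.26  0.35 -0.47  1.5  -0.25  1.14 -1.93]
```

```bash
python3 -m jog '[[[0,8,8,0,0,0,0],[0,8,9,0,0,0,0],[0,8,0,0,0,0,0],[0,8,0,0,0,0,0],[0,0,0,0,0,0,0]]]'; python3 -c "
from h import *; from workcell import r
st(r.observe())"
python3 -m jog '[[[0,3,0,0,0,0,0],[0,3,0,0,0,0,0],[0,0,0,0,0,0,0]]]'; python3 -c "
from h import *; from workcell import r
st(r.observe())"
python3 -m jog '[[[0,3,0,0,0,0,0],[0,3,0,0,0,0,0],[0,0,0,0,0,0,0]]]';python3 -c "
from h import *; from workcell import r
st(r.observe())"
```

```text
time: 15.2
tool_pos: [0.6272, 0.1734, 0.2011]
tcp_rot: [-1.92, -0.155, 1.811]
ft_force: [-0.6, -0.3, 0.4]
opening: -0.0002
clampTCP [ -0.  145.1 201.1] F [-0.48 -0.41  0.38] xt [-0.    0.42 -0.91] yt [ 0.   -0.91 -0.42] op -0.0002 t 15.2
time: 15.5
tool_pos: [0.6288, 0.1748, 0.1971]
tcp_rot: [-1.922, -0.154, 1.808]
ft_force: [0.6, 0.3, 0.0]
opening: -0.0001
clampTCP [  1.1 146.9 197.1] F [0.45 0.47 0.04] xt [-0.    0.42 -0.91] yt [ 0.   -0.91 -0.42] op -0.0001 t 15.5
time: 15.8
tool_pos: [0.6296, 0.177, 0.1916]
tcp_rot: [-1.922, -0.154, 1.807]
ft_force: [-0.4, -1.0, 1.0]
opening: -0.0001
clampTCP [  1.2 149.3 191.6] F [-0.14 -1.03  0.99] xt [-0.    0.42 -0.91] yt [ 0.   -0.91 -0.42] op -0.0001 t 15.8
```

```bash
cat > q.py <<'E'
from h import *; from workcell import r
o=r.observe(); st(o); c=B.T@(o["tool_pos"]-org)*1e3; f=B.T@o["ft_force"]; d=c-[0,50,100]; th=np.degrees(np.arctan2(d[2],d[1])); print("theta",th.round(1),"R",np.hypot(d[1],d[2]).round(1),"push N",(-f@[0,np.sin(np.radians(th)),-np.cos(np.radians(th))]).round(2))
E
python3 -m jog '[[[0,2.4,-0.7,0,0,0,0],[0,2.4,-0.7,0,0,0,0],[0,0,0,0,0,0,0]]]' >/dev/null;python3 q.py
python3 -m jog '[[[0,2.4,-0.7,0,0,0,0],[0,2.4,-0.7,0,0,0,0],[0,0,0,0,0,0,0]]]'>/dev/null;python3 q.py
python3 -m jog '[[[0,2.4,-0.6,0,0,0,0],[0,2.4,-0.6,0,0,0,0],[0,0,0,0,0,0,0]]]'>/dev/null;python3 q.py
```

```text
clampTCP [  1.3 152.3 187.8] F [ 0.3  -3.09  0.92] xt [-0.    0.42 -0.91] yt [ 0.   -0.91 -0.42] op 0.0005 t 16.1
theta 40.6 R 134.8 push N 2.71
clampTCP [  1.2 156.1 184.1] F [-0.57 -2.96  1.22] xt [-0.    0.42 -0.91] yt [ 0.   -0.91 -0.42] op -0.0 t 16.4
theta 38.4 R 135.4 push N 2.79
clampTCP [  1.1 159.3 180.3] F [ 0.78 -2.06  1.62] xt [-0.    0.42 -0.91] yt [ 0.   -0.91 -0.42] op 0.0002 t 16.7
theta 36.3 R 135.6 push N 2.53
```

```bash
for i in 1; do :; done
python3 -m jog '[[[0,2,-0.4,0,0,0,0],[0,2,-0.4,0,0,0,0],[0,0,0,0,0,0,0]]]' >/dev/null;python3 q.py|tail -1
python3 -m jog '[[[0,2,-0.3,0,0,0,0],[0,2,-0.3,0,0,0,0],[0,0,0,0,0,0,0]]]'>/dev/null;python3 q.py|tail -1
python3 -m jog '[[[0,2,-0.3,0,0,0,0],[0,0,0,0,0,0,0]]]'>/dev/null;python3 q.py
python3 -m jog '[[[0,2,-0.3,0,0,0,0],[0,0,0,0,0,0,0]]]'>/dev/null;python3 q.py
```

```text
theta 34.6 R 135.5 push N 2.34
theta 32.9 R 135.5 push N 1.89
clampTCP [  1.1 164.9 172. ] F [-0.06 -1.73  1.05] xt [-0.    0.42 -0.91] yt [ 0.   -0.91 -0.42] op 0.0 t 17.5
theta 32.1 R 135.6 push N 1.81
clampTCP [  1.3 165.9 170.4] F [-0.47 -2.27  3.21] xt [-0.    0.42 -0.91] yt [ 0.   -0.91 -0.42] op 0.0002 t 17.7
theta 31.3 R 135.5 push N 3.92
```

Force is starting to rise: foot contact. Smaller steps.

```bash
python3 -m jog '[[[0,1.5,-0.1,0,0,0,0],[0,0,0,0,0,0,0]]]' >/dev/null;python3 q.py|tail -1
python3 -m jog '[[[0,1.5,-0.1,0,0,0,0],[0,0,0,0,0,0,0]]]' >/dev/null;python3 q.py|tail -1
python3 -m jog '[[[0,1.5,-0.1,0,0,0,0],[0,0,0,0,0,0,0]]]' >/dev/null;python3 q.py|tail -1
python3 -m jog '[[[0,1,0,0,0,0,0],[0,0,0,0,0,0,0]]]' >/dev/null;python3 q.py
```

```text
theta 30.7 R 135.4 push N 5.25
theta 30.1 R 135.2 push N 6.31
theta 29.5 R 135.0 push N 8.04
clampTCP [  1.4 167.9 165.7] F [-0.8  -6.78  5.47] xt [-0.    0.42 -0.91] yt [ 0.   -0.91 -0.42] op 0.0004 t 18.5
theta 29.1 R 134.9 push N 8.08
```

```bash
python3 -m jog '[[[0,1,0,0,0,0,0],[0,0,0,0,0,0,0]]]' >/dev/null;python3 q.py|tail -1
python3 -m jog '[[[0,1,0,0,0,0,0],[0,0,0,0,0,0,0]]]' >/dev/null;python3 q.py|tail -1
python3 -m jog '[[[0,1,0,0,0,0,0],[0,0,0,0,0,0,0]]]' >/dev/null;python3 q.py|tail -1
python3 -m jog '[[[0,1,0,0,0,0,0],[0,0,0,0,0,0,0]]]' >/dev/null;python3 q.py
```

```text
theta 28.7 R 134.8 push N 9.1
theta 28.3 R 134.7 push N 10.42
theta 27.9 R 134.6 push N 10.97
clampTCP [  1.5 169.3 162.2] F [-2.19 -8.27  7.95] xt [ 0.    0.42 -0.91] yt [ 0.   -0.91 -0.42] op 0.0 t 19.3
theta 27.5 R 134.5 push N 10.87
```

```bash
python3 -m jog '[[[0,1,0,0,0,0,0],[0,0,0,0,0,0,0]]]' >/dev/null;python3 q.py|tail -1
python3 -m jog '[[[0,1,0,0,0,0,0],[0,0,0,0,0,0,0]]]' >/dev/null;python3 q.py|tail -1
python3 -m jog '[[[0,1,0,0,0,0,0],[0,0,0,0,0,0,0]]]' >/dev/null;python3 q.py|tail -1
python3 -m jog '[[[0,1,0,0,0,0,0],[0,0,0,0,0,0,0]]]' >/dev/null;python3 q.py
```

```text
theta 27.1 R 134.3 push N 11.01
theta 26.7 R 134.3 push N 11.4
theta 26.3 R 134.1 push N 13.16
clampTCP [  1.6 170.7 158.7] F [ -3.75 -10.92  10.36] xt [ 0.    0.42 -0.91] yt [ 0.   -0.91 -0.42] op 0.0003 t 20.1
theta 25.9 R 134.2 push N 14.09
```

```bash
python3 -m jog '[[[0,0,0.7,0.3,0,0,0],[0,0,0,0,0,0,0]]]' >/dev/null;python3 q.py
python3 -m jog '[[[0,0.3,0.6,0.2,0,0,0],[0,0,0,0,0,0,0]]]' >/dev/null;python3 q.py
```

```text
clampTCP [  1.6 170.5 159. ] F [-2.69 -8.39 10.56] xt [ 0.    0.42 -0.91] yt [ 0.   -0.91 -0.42] op 0.0001 t 20.3
theta 26.1 R 134.2 push N 13.17
clampTCP [  1.6 170.5 158.8] F [-1.68 -7.29 10.2 ] xt [ 0.    0.42 -0.91] yt [ 0.   -0.91 -0.42] op 0.0001 t 20.5
theta 26.0 R 134.1 push N 12.37
```

```bash
python3 -m jog '[[[0,0.8,0.4,0.1,0,0,0],[0,0,0,0,0,0,0]]]' >/dev/null;python3 q.py
python3 -m jog '[[[0,0.8,0.3,0.1,0,0,0],[0,0,0,0,0,0,0]]]' >/dev/null;python3 q.py
python3 -m jog '[[[0,0.8,0.3,0.1,0,0,0],[0,0,0,0,0,0,0]]]' >/dev/null;python3 q.py
```

```text
clampTCP [  1.5 170.7 158.1] F [-1.24 -6.45 10.45] xt [ 0.    0.42 -0.91] yt [ 0.   -0.91 -0.42] op -0.0004 t 20.7
theta 25.7 R 134.0 push N 12.22
clampTCP [  1.5 171.  157.4] F [-1.06 -5.34 10.35] xt [ 0.    0.42 -0.91] yt [ 0.   -0.91 -0.42] op -0.0004 t 20.9
theta 25.4 R 133.9 push N 11.64
clampTCP [  1.6 171.1 156.7] F [-1.49 -6.25 10.58] xt [ 0.    0.42 -0.91] yt [ 0.   -0.91 -0.42] op 0.0 t 21.1
theta 25.1 R 133.8 push N 12.23
```

```bash
python3 -m jog '[[[0,0.8,0.2,0,0,0,0],[0,0,0,0,0,0,0]]]' >/dev/null;python3 q.py|tail -1
python3 -m jog '[[[0,0.8,0.2,0,0,0,0],[0,0,0,0,0,0,0]]]' >/dev/null;python3 q.py|tail -1
python3 -m jog '[[[0,0.8,0.2,0,0,0,0],[0,0,0,0,0,0,0]]]' >/dev/null;python3 q.py|tail -1
python3 -m jog '[[[0,0.8,0.2,0,0,0,0],[0,0,0,0,0,0,0]]]' >/dev/null;python3 q.py
```

```text
theta 24.7 R 133.7 push N 12.56
theta 24.4 R 133.6 push N 13.31
theta 24.1 R 133.5 push N 12.01
clampTCP [  1.5 172.1 153.7] F [-0.99 -5.1  11.61] xt [ 0.    0.42 -0.91] yt [ 0.   -0.91 -0.42] op 0.0001 t 21.9
theta 23.7 R 133.4 push N 12.68
```

```bash
python3 -m jog '[[[0,0.8,0.2,0,0,0,0],[0,0,0,0,0,0,0]]]' >/dev/null;python3 q.py|tail -1
python3 -m jog '[[[0,0.8,0.2,0,0,0,0],[0,0,0,0,0,0,0]]]' >/dev/null;python3 q.py|tail -1
python3 -m jog '[[[0,0.8,0.3,0,0,0,0],[0,0,0,0,0,0,0]]]' >/dev/null;python3 q.py|tail -1
python3 -m jog '[[[0,0.8,0.3,0,0,0,0],[0,0,0,0,0,0,0]]]' >/dev/null;python3 q.py|tail -1
python3 -m jog '[[[0,0.8,0.3,0,0,0,0],[0,0,0,0,0,0,0]]]' >/dev/null;python3 q.py
```

```text
theta 23.4 R 133.3 push N 13.15
theta 23.0 R 133.1 push N 13.9
theta 22.7 R 133.0 push N 13.01
theta 22.4 R 132.9 push N 12.74
clampTCP [  1.5 173.1 149.8] F [-1.45 -4.06 11.59] xt [ 0.    0.42 -0.91] yt [ 0.   -0.91 -0.42] op 0.0001 t 22.9
theta 22.0 R 132.8 push N 12.26
```

```bash
python3 -m jog '[[[0,0.8,0.2,0,0,0,0],[0,0,0,0,0,0,0]]]' >/dev/null;python3 q.py|tail -1
python3 -m jog '[[[0,0.8,0.2,0,0,0,0],[0,0,0,0,0,0,0]]]' >/dev/null;python3 q.py|tail -1
python3 -m jog '[[[0,0.8,0.2,0,0,0,0],[0,0,0,0,0,0,0]]]' >/dev/null;python3 q.py|tail -1
python3 -m jog '[[[0,0.8,0.2,0,0,0,0],[0,0,0,0,0,0,0]]]' >/dev/null;python3 q.py|tail -1
python3 -m jog '[[[0,0.8,0.2,0,0,0,0],[0,0,0,0,0,0,0]]]' >/dev/null;python3 q.py
```

```text
theta 21.7 R 132.7 push N 14.43
theta 21.3 R 132.6 push N 12.85
theta 21.0 R 132.5 push N 12.34
theta 20.6 R 132.4 push N 12.28
clampTCP [  1.5 174.2 145.8] F [-0.59 -2.07 11.33] xt [ 0.    0.43 -0.91] yt [ 0.   -0.91 -0.43] op -0.0002 t 23.9
theta 20.2 R 132.3 push N 11.35
```

```bash
for k in a; do :; done
python3 -m jog '[[[0,1,0.2,0,0,0,0],[0,0,0,0,0,0,0]]]' >/dev/null;python3 q.py|tail -1
python3 -m jog '[[[0,1,0.2,0,0,0,0],[0,0,0,0,0,0,0]]]' >/dev/null;python3 q.py|tail -1
python3 -m jog '[[[0,1,0.2,0,0,0,0],[0,0,0,0,0,0,0]]]' >/dev/null;python3 q.py|tail -1
python3 -m jog '[[[0,1,0.2,0,0,0,0],[0,0,0,0,0,0,0]]]' >/dev/null;python3 q.py|tail -1
python3 -m jog '[[[0,1,0.2,0,0,0,0],[0,0,0,0,0,0,0]]]' >/dev/null;python3 q.py
```

```text
theta 19.8 R 132.2 push N 11.13
theta 19.3 R 132.1 push N 11.32
theta 18.8 R 132.0 push N 10.79
theta 18.4 R 131.8 push N 10.89
clampTCP [  1.5 175.4 140.5] F [ 0.67 -1.    8.61] xt [ 0.    0.43 -0.91] yt [ 0.   -0.91 -0.43] op 0.0005 t 24.9
theta 17.9 R 131.7 push N 8.5
```

```bash
python3 -m jog '[[[0,1,0.2,0,0,0,0],[0,0,0,0,0,0,0]]]' >/dev/null;python3 q.py|tail -1
python3 -m jog '[[[0,1,0.2,0,0,0,0],[0,0,0,0,0,0,0]]]' >/dev/null;python3 q.py|tail -1
python3 -m jog '[[[0,1,0.2,0,0,0,0],[0,0,0,0,0,0,0]]]' >/dev/null;python3 q.py|tail -1
python3 -m jog '[[[0,1,0.2,0,0,0,0],[0,0,0,0,0,0,0]]]' >/dev/null;python3 q.py|tail -1
python3 -m jog '[[[0,1,0.2,0,0,0,0],[0,0,0,0,0,0,0]]]' >/dev/null;python3 q.py|tail -1
python3 -m jog '[[[0,1,0.2,0,0,0,0],[0,0,0,0,0,0,0]]]' >/dev/null;python3 q.py
```

```text
theta 17.4 R 131.7 push N 8.92
theta 16.9 R 131.5 push N 8.57
theta 16.5 R 131.4 push N 7.94
theta 16.0 R 131.3 push N 7.16
theta 15.5 R 131.2 push N 6.51
clampTCP [  1.4 176.7 133.9] F [ 2.25 -0.69  5.65] xt [ 0.    0.42 -0.91] yt [ 0.   -0.91 -0.42] op 0.0002 t 26.1
theta 15.0 R 131.1 push N 5.64
```

```bash
python3 -m jog '[[[0,1,0.2,0,0,0,0],[0,0,0,0,0,0,0]]]' >/dev/null;python3 q.py|tail -1
python3 -m jog '[[[0,1,0.2,0,0,0,0],[0,0,0,0,0,0,0]]]' >/dev/null;python3 q.py|tail -1
python3 -m jog '[[[0,1,0.2,0,0,0,0],[0,0,0,0,0,0,0]]]' >/dev/null;python3 q.py|tail -1
python3 -m jog '[[[0,1,0.2,0,0,0,0],[0,0,0,0,0,0,0]]]' >/dev/null;python3 q.py
```

```text
theta 14.5 R 131.0 push N 4.55
theta 13.8 R 130.5 push N 3.52
theta 13.0 R 129.8 push N 1.32
clampTCP [ -0.5 176.2 127.7] F [1.12 0.91 0.88] xt [-0.    0.42 -0.91] yt [ 0.   -0.91 -0.42] op -0.0002 t 26.9
theta 12.4 R 129.2 push N 0.66
```

```bash
python3 -m jog '[[[0,0.8,0.2,0,0,0,0],[0,0,0,0,0,0,0]]]' >/dev/null;python3 q.py|tail -1
python3 -m jog '[[[0,0.8,0.2,0,0,0,0],[0,0,0,0,0,0,0]]]' >/dev/null;python3 q.py
python3 - <<'E'
from workcell import r
from h import *
s=r.camera("scene")
cv2.imwrite("pics/s7.png",cv2.resize(s["img"][140:270,200:380],(792,572),interpolation=cv2.INTER_CUBIC))
E
```

```text
theta 12.1 R 129.0 push N 1.03
clampTCP [  0.2 176.4 126.5] F [0.09 0.13 0.25] xt [-0.    0.42 -0.91] yt [ 0.   -0.91 -0.42] op 0.0003 t 27.3
theta 11.8 R 129.1 push N 0.21
```

View pics/s7.png

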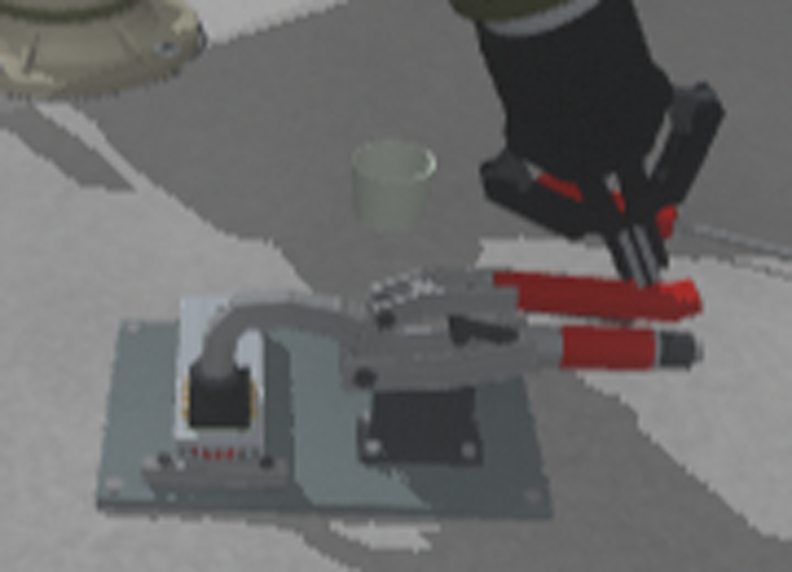

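The handle is down, almost parallel to the fixed one at (600,295), with zero force on the fingers, so it has gone over centre. Retreat and check that it stays.

```bash
python3 -m jog '[[[0,-3,0,0,0,0,0],[0,-8,0,0,0,0,0],[0,-15,0,0,0,0,0],[0,-20,0,0,0,0,0],[0,-25,0,0,0,0,0],[0,-25,0,0,0,0,0],[0,-15,0,0,0,0,0],[0,0,0,0,0,0,0],[0,0,0,0,0,0,0],[0,0,0,0,0,0,0]]]'
python3 - <<'E'
from workcell import r
from h import *
s=r.camera("scene"); w=r.camera("wrist"); t=r.camera("top")
out=np.zeros((600,800,3),np.uint8); out[:300,:400]=cv2.resize(w["img"],(400,300)); out[:300,400:]=cv2.resize(t["img"],(400,300)); 
out[300:,:400]=cv2.resize(s["img"][150:270,200:360],(400,300),interpolation=cv2.INTER_CUBIC)
out[300:,400:]=cv2.resize(s["img"][205:265,220:300],(400,300),interpolation=cv2.INTER_CUBIC)
cv2.imwrite("pics/c8.png",out)
E
```

```text
time: 28.35
tool_pos: [0.6227, 0.159, 0.2263]
tcp_rot: [-1.921, -0.154, 1.81]
ft_force: [-0.4, 0.9, -1.3]
opening: 0.0003
```

View pics/c8.png

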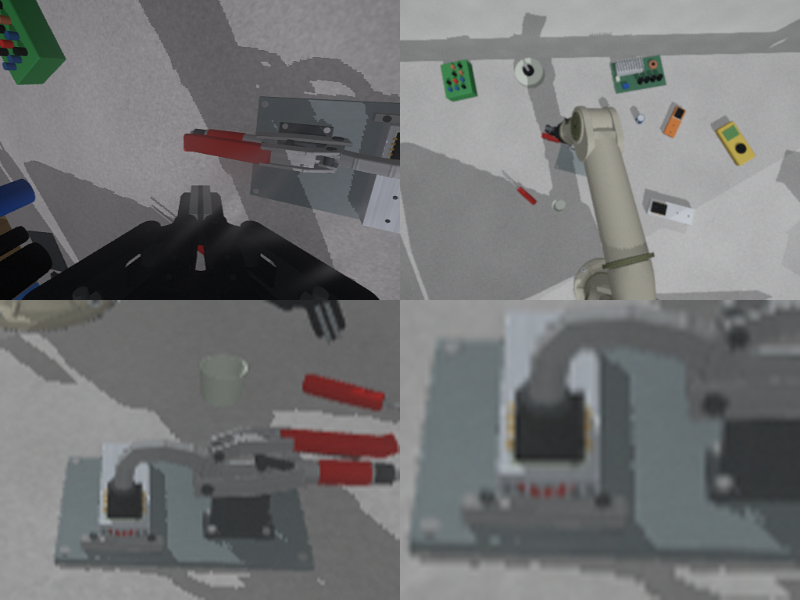

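The handle stays down with the fingers about 100 mm clear. The foot rests on the module, the sink is still against the stop, and the other things look unmoved. Handing in.

```bash
python3 -c "
from workcell import r
from h import *
st(r.observe()); print(r.close_job())"
```

```text
clampTCP [-2.000e-01  1.301e+02  2.264e+02] F [-0.1   0.14  0.62] xt [-0.    0.42 -0.91] yt [ 0.   -0.91 -0.42] op -0.0 t 28.5
the job is handed in; nothing more can be done
None
```

The module is clamped and the job is handed in at 28.5 s of the 72 s allowed, with no verdict reported.

**Heat sink:** I gripped the smaller bare-aluminium heat sink by its bare end, slid it under the foot to the stop, set it flat on the plate and let go. A wrist-camera check right after release put the module about 0.4 mm (x) and 2.4 mm (y) from the ring's centre. I did not measure this again after locking. In the last pictures the heat sink looks unmoved.

**Handle:** I eased it down along its arc in steps of 0.8 to 2.5 mm. The push peaked at about 14 N, or 15.5 N in total with friction along the grip, which I relieved part-way by shifting the tool. The force then fell to about 0 N and I stopped without pressing the handle against its end stop.

**Last checks:** With the fingers about 100 mm clear, the handle stayed down and the foot sat on the module. The other things looked undisturbed. I could not measure the foot's clamping force, so the lock rests on the force dropping away and the handle staying down by itself.

**One disagreement:** In the scene view, clamp points came out several mm off in height (the jaw pivot read 58 mm instead of 66 mm). I therefore found the handle by touch, and contact was where I expected it.

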